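# Close the hinged tube clamp and drop its swing bolt home

## Task

Swing the hinged cap of the bench clamp over the steel tube and press it down firmly, but with no more than 25 N, until it is fully home. Then pull the swing bolt out against its spring, swing it fully upright into the slot of the cap and let it down without forcing it (again at most 25 N), so that its washer seats behind the lips and clamps the cap; let go, with the tube still in its bed and the things around left alone.

Things in the scene. Friction and masses are not known exactly. Their poses are not given: they have to be found in the camera images.
- tube_clamp: fixed dark steel bench clamp, foot plate 116 (x) x 74 (y) x 8 mm. Origin: centre of its underside, on the table; z up. Its y runs along the tube bed; the cap's hinge is on its +x side, the swing bolt on its -x side (towards the robot). 'Clamp (x, y, z)' below means mm in this frame
- bed (a point): middle of the rigid floor of the tube bed, clamp (0, 0, 30): a groove along y, 13.8 mm wide, cheeks to z = 40. A springy rubber liner holds the tube 2.5 mm above this floor; closing the cap must squeeze it down those 2.5 mm (3 N rising to 8 N at the tube), then it is rigid
- clamp_cap: hinged upper half, a bright steel arm 90 long, 30 wide (y), 10 mm thick. Origin on the hinge. Own -x points along the arm to the free end, own z is the normal of the upper face; underside at own z = 0, upper face at 10. Starts standing open, 1.15 to 1.6 rad from home. Home: level, axes parallel to the clamp's, underside on the tube at clamp z = 42, upper face at 52
- cap_hinge (a point): cap's hinge line, clamp (34, 0, 42), along clamp y. The hinge is stiff (friction about 0.38 N m; the liner adds up to 0.27 N m near home), so the cap stays wherever it is left
- slot (a point): middle of the slot in the cap's free end, on the upper face, cap own (-74, 0, 10); at clamp (-40, 0, 52) when home. The slot is 10 mm wide (y), open at the free end, own x -69.5 to -88.5, between two prongs 10 mm wide. Near each prong's tip stands a lip 3 mm high and 3 mm thick (own x -83.5 to -86.5)
- press_spot (a point): spot on the cap's upper face, own (-68, 0, 10) of the cap, between the lips and the hinge: closed fingertips pressed down here straddle the slot; about 10 N brings the cap home, then it stops hard
- bolt_stem: sliding stem of the swing bolt: 6 mm shank, washer 18 mm across and 4 thick, cross-bar knob at the outer end. Own z points along the bolt to the knob, own y along clamp y; origin on the pivot when not pulled out. A spring draws it in: 2.5 N at rest, 0.15 N more per mm of pull; hard stop at 18 mm
- swing_bolt (a joint): swing of the bolt about its pivot, rad: 0 = upright in the slot, positive = leaning out to clamp -x. Starts at 0.95 to 1.25; limits -0.05 (shank at the slot's end, felt as a stop) and 1.3. Light friction (0.06 N m): it stays where it is left
- bolt_pivot (a point): pivot of the swing bolt, clamp (-40, 0, 20), axis along clamp y
- knob (a point): centre of the cross-bar knob: round bar 16 mm across, 26 mm long along clamp y, 58 mm from the pivot when not pulled out. Pinched from above over its two flat ends (26 mm apart) it can turn between the fingers while the bolt swings. Under the spring's pull it may slip several mm in the grip
- washer (a point): centre of the washer's underside, 26 mm from the pivot when not pulled out. With the cap home, a pull of 11.5 to 18 mm carries it over the lips. Seated, it rests on the prongs behind the lips at clamp (-40, 0, 52), the stem then 6 mm pulled out and the knob's centre at clamp z = 84
- steel_tube: loose steel tube 12 mm across, 200 mm long along its own y, lying in the bed along clamp y, at most 12 mm off centre; origin at the middle of its underside
- loupe: black stand loupe, 40 mm across and 40 high, bystander off the tube's +y end; origin under its centre
- whetstone: rubbing stone 34 x 74 x 12 mm, bystander off the tube's -y end; origin under its centre
- bodkin: bodkin with wooden grip, 19 x 129 x 19 mm, bystander at the clamp's -x, -y side; origin under its centre

How it is judged:
By the outcome, as a careful person would: the job done as asked, in the order asked, and still so for the second after the job is handed in, with the robot touching nothing.
It also fails if it takes over 67 s, if anything falls off the work surface, if the arm or the gripper's body presses on something with over 40 N, if the wrist force passes 120 N, or if a joint passes its speed limit or range.

## Robot

A 7-joint arm with a two-finger parallel gripper is mounted at the origin on a cart in front of the work surface, level with it; the furniture and walls round the work are solid. World frame = base frame: x ahead of the robot, y to its left, z up, the work surface at z = 0. Lengths are in m, angles in rad, forces in N, time in s.
With the tool pointing down it reaches from about 0.425 to 0.875 m from the base axis. Payload 4.7 kg.
Tool frame: the origin (TCP) lies at the very end of the fingers, on their centre line; the grasp point (between the pads) lies 19 mm behind it; z points along the fingers, y is the line along which they close (so a half turn about z gives the same grasp; the last joint's range is limited). The gripper opens to 85 mm and grips with 20 to 120 N. Pads are 22 mm wide; open, the fingers measure 114 mm over their backs; the gripper's body (76 mm by 85 mm) begins 54 mm behind the grasp point. The pads swing forward as they close: fully open they stand 13 mm farther back than shut.
Start: joints at [0.014, 0.321, -0.07, 1.45, 0.023, 1.371, -0.057], TCP at [0.65, -0, 0.197] pointing down, gripper open.
Joint ranges: [-2.86, 2.86], [-0.3, 2.09], [-1.38, 1.24], [0.06, 2.45], [-1.56, 4.7], [0.09, 2.05], [-2.69, 2.69]. Speed limits (rad/s): [2.57, 2.57, 3.14, 3.14, 3.14, 3.14, 3.14].

## Interface

Orientations are given as a unit quaternion [w, x, y, z].
In Python, from plant import arm, eyes, order gives the robot as it stands. The module is installed in compiled form; this text tells all that it offers.
- The arm moves only by the tool play_rows, never from a script. Its argument "steps" is a list of rows, each a list of 3 entries, a list of its own where there are three numbers: the shift along the tool's x, y, z in mm, then the turn about the tool's z in rad, then the opening, from 0 (shut) to 1 (fully open). A call has 1 to 10 rows; each row is the pose to reach, as a shift and turn from the pose commanded when the call began, along the tool's axes at that moment; what a row does not reach only later rows make up. A row lasts 1/8 s, in which the tool goes at most 62.5 mm and 10.7 degrees, less where a joint would pass 70% of its speed; a pose out of reach is approached as far as the arm can. A call with a gripper value outside its range is refused whole. The fingers move at their own pace and stop on an object; "grip_force" is the grip in N (left out, the last holds). Time passes only in rows, so rows that repeat a pose let the fingers close. It gives the time, the measured TCP pose, the force, the opening and the grip force at its end, in the units of the state.
- arm.read_state(): the state, without advancing time (a new reading comes with each control period).
- eyes.camera(name): name is "scene" or "side" or "wrist"; returns (picture, depth): 480x640x3 uint8, red, green, blue; 480x640 float32, m along the optical axis (not along the pixel's ray), 0 where there is no reading.
- eyes.camera_model(name): a dict with "fx", "fy", "cx", "cy" (pixels), "T" (4x4, takes a point from camera to world coordinates); the wrist camera has in their place "tool_from_camera" (4x4, takes a point from camera to tool coordinates, whose origin is the TCP and whose axes are the flange's). Camera axes: x right, y up, looking along -z (the intrinsics and any distortion apply to the point x, -y, -z); pixel columns grow to the right and rows downward; lengths in m; the calibration is good to about 2 mm. The wrist camera is an equidistant fisheye: a pixel r from the principal point sees the ray r / f radians off the axis. A picture is of the moment at which its call begins: read the wrist's pose just before it. camera_model takes no time and is no camera call.
- order.job_done(): hands the job in; it is judged then, once.
The state is a dict: "time": time; "joint_pos": joint angles; "dq": joint speeds; "effort": joint torques, N m; "tcp_pos": TCP position; "tool_rot": TCP orientation; "wrist_force": force on the tool from outside, world axes, zero at the start; "moment": the same for the moment, N m; "gripper_width": finger opening in m; "finger_force": force on a finger pad.
Only numpy, scipy, OpenCV 4.12 (cv2) and the standard library are available. Lean on these libraries where they do the work, as an engineer would, in place of code of your own. Each camera call takes 0.05 s, during which the arm holds its last target. There are 200 camera calls.

## Working session

There is one attempt and no reset: what is moved stays moved. The work goes in short steps, Python scripts to look and compute and a tool call to move; the robot and the scene stay as the last step left them, time stands still between calls to the robot, and variables do not carry over. Pictures are saved under pics/ and viewed, at most 11 in all, crops included, and the job is handed in when it is done.

Besides the shell and the picture viewer there is one more tool, called after ">>>" as a command line: name --argument value ..., lists and objects as JSON in quotes. play_rows: Moves the arm, as the interface text tells. Its arguments: {"type":"object","properties":{"steps":{"type":"array","items":{"type":"array"}},"grip_force":{"type":"number"}},"required":["steps"]}

```bash
mkdir -p pics; cat > h.py <<'E'
import numpy as np, cv2
from plant import arm, eyes, order
def pts(name):
    im,d=eyes.camera(name); m=eyes.camera_model(name)
    v,u=np.mgrid[0:480,0:640]
    P=np.stack([(u-m['cx'])/m['fx']*d,-(v-m['cy'])/m['fy']*d,-d],-1)
    T=np.array(m['T']); W=P@T[:3,:3].T+T[:3,3]; W[d==0]=np.nan
    return im,d,W
E
python3 - <<'E'
from h import *
for n in('scene','side'):
    im,d,W=pts(n); cv2.imwrite(f'pics/{n}0.png',im[:,:,::-1]); np.savez(f'{n}0.npz',im=im,W=W)
    m=eyes.camera_model(n); print(n,m['fx'],np.round(m['T'],3).tolist(),(d>0).mean())
print({k:np.round(v,3).tolist() for k,v in arm.read_state().items()})
E
```

```text
scene 577.4364216684702 [[0.47, 0.384, -0.795, -0.17], [-0.883, 0.195, -0.428, -0.443], [-0.009, 0.902, 0.431, 0.512], [0.0, 0.0, 0.0, 1.0]] 0.9960123697916666
side 516.8244502754201 [[-0.975, 0.13, -0.179, 0.425], [-0.221, -0.619, 0.753, 0.626], [-0.013, 0.774, 0.633, 0.656], [0.0, 0.0, 0.0, 1.0]] 0.9958723958333333
{'time': 0.1, 'joint_pos': [0.014, 0.322, -0.07, 1.452, 0.023, 1.371, -0.057], 'dq': [0.001, -0.001, -0.001, -0.003, -0.001, -0.0, 0.001], 'effort': [0.0, -49.487, -0.384, -31.521, 0.013, 0.007, 0.0], 'tcp_pos': [0.649, -0.0, 0.196], 'tool_rot': [-0.001, 0.707, 0.707, -0.001], 'wrist_force': [-0.272, 0.544, -0.43], 'moment': [0.011, 0.032, -0.004], 'finger_force': 0.0, 'gripper_width': 0.086}
```

View pics/scene0.png

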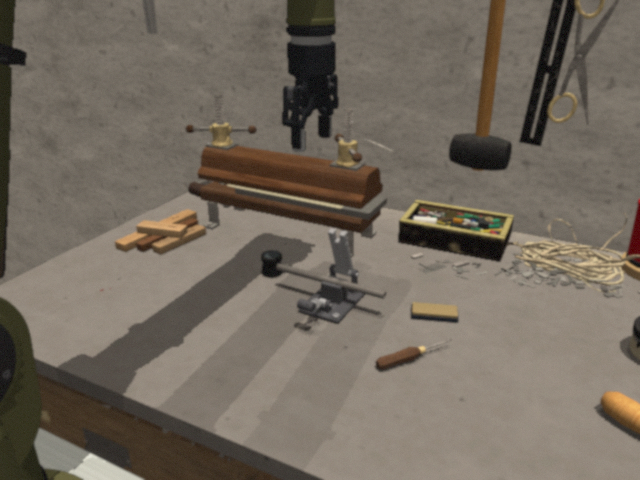

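View pics/side0.png

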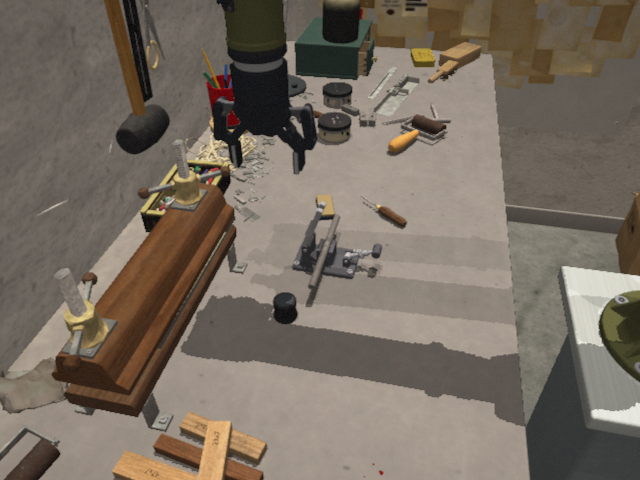

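Clamp in the scene view is around (335,290), with the cap standing at (343,255) and the bolt knob near (308,305). In the side view the clamp is at (330,260), the knob near (377,248), and the tube runs from (312,300) to (335,220).

```bash
python3 - <<'E'
from h import *
for n,(x0,x1,y0,y1) in dict(scene=(260,400,220,340),side=(260,420,180,330)).items():
    z=np.load(f'{n}0.npz'); W=z['W']; im=z['im']
    c=im[y0:y1,x0:x1,::-1]; cv2.imwrite(f'pics/{n}_c.png',cv2.resize(c,None,fx=5,fy=5,interpolation=cv2.INTER_CUBIC)[:600,:800])
    w=W[y0:y1,x0:x1].reshape(-1,3); w=w[(w[:,0]>.45)&(w[:,0]<.85)]
    for a,b in((.006,.011),(.03,.046),(.047,.058),(.06,.08),(.08,.1),(.1,.13),(.13,.16)):
        s=w[(w[:,2]>a)&(w[:,2]<b)]
        if len(s)>4:
            print(n,a,b,len(s),np.round(np.percentile(s,[2,50,98],axis=0),3).tolist())
    s=w[(w[:,2]>.036)&(w[:,2]<.049)]; 
E
```

```text
scene 0.006 0.011 525 [[0.519, -0.113, 0.006], [0.561, -0.094, 0.007], [0.835, 0.07, 0.011]]
scene 0.03 0.046 1573 [[0.476, -0.164, 0.031], [0.573, -0.071, 0.039], [0.739, 0.078, 0.045]]
scene 0.047 0.058 410 [[0.478, -0.094, 0.047], [0.737, -0.053, 0.053], [0.79, 0.067, 0.058]]
scene 0.06 0.08 433 [[0.595, -0.093, 0.06], [0.737, -0.05, 0.067], [0.768, 0.03, 0.079]]
scene 0.08 0.1 164 [[0.587, -0.093, 0.08], [0.592, -0.081, 0.09], [0.599, -0.065, 0.099]]
scene 0.1 0.13 245 [[0.579, -0.094, 0.101], [0.585, -0.079, 0.114], [0.592, -0.064, 0.126]]
side 0.006 0.011 953 [[0.477, -0.236, 0.006], [0.567, -0.062, 0.009], [0.635, 0.085, 0.011]]
side 0.03 0.046 1152 [[0.493, -0.152, 0.031], [0.584, -0.048, 0.041], [0.631, 0.085, 0.046]]
side 0.047 0.058 203 [[0.479, -0.124, 0.047], [0.577, -0.067, 0.05], [0.618, 0.016, 0.057]]
side 0.06 0.08 63 [[0.601, -0.079, 0.06], [0.61, -0.066, 0.07], [0.617, -0.063, 0.08]]
side 0.08 0.1 66 [[0.593, -0.081, 0.081], [0.602, -0.066, 0.091], [0.609, -0.063, 0.099]]
side 0.1 0.13 150 [[0.582, -0.092, 0.101], [0.59, -0.067, 0.123], [0.6, -0.062, 0.13]]
```

View pics/scene_c.png

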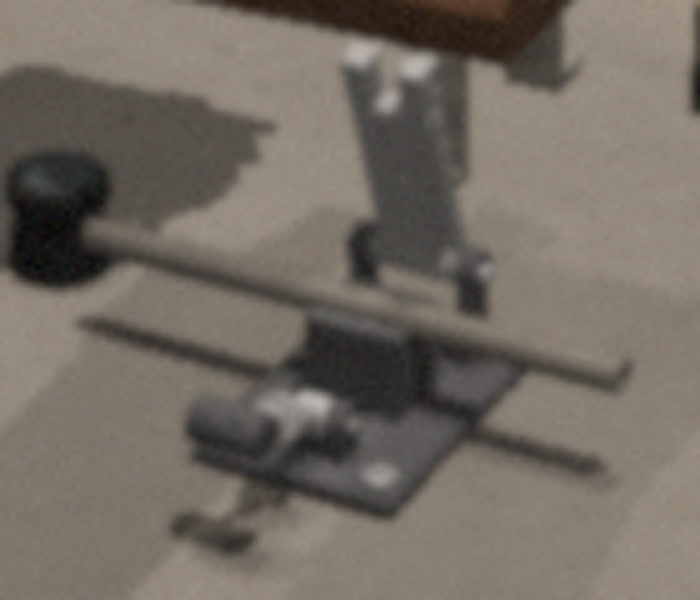

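View pics/side_c.png

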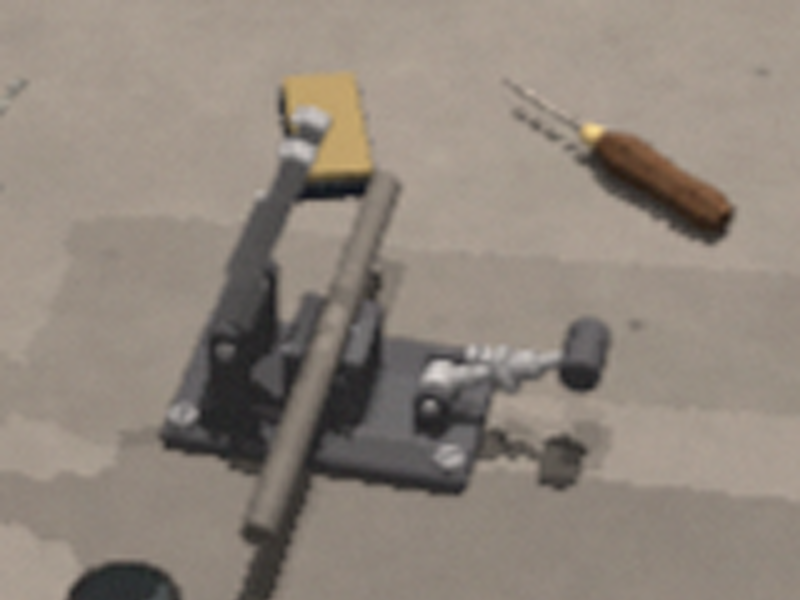

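```bash
python3 - <<'E'
from h import *
Z={n:np.load(f'{n}0.npz') for n in('scene','side')}
def ray(n,u,v,z):
    m=eyes.camera_model(n);T=np.array(m['T']);r=T[:3,:3]@np.array([(u-m['cx'])/m['fx'],-(v-m['cy'])/m['fy'],-1]);o=T[:3,3];return (o+r*(z-o[2])/r[2])[:2]
S=lambda x,y:(260+x/5,220+y/5); D=lambda x,y:(260+x/5,180+y/5)
p=lambda l,a:print(l,np.round(a,4))
for l,c in(('FL',(195,447)),('FR',(390,507)),('BR',(522,367))): p('sc '+l,ray('scene',*S(*c),.008))
for l,c in(('BL',(167,432)),('FL',(465,480)),('FR',(494,347))): p('si '+l,ray('side',*D(*c),.008))
for l,c in(('tube+y',(258,523)),('tube-y',(388,175))): p(l,ray('side',*D(*c),.0425))
# depth points
for n in Z:
    W=Z[n]['W'].reshape(-1,3)
    box=(W[:,0]>.44)&(W[:,0]<.70)&(W[:,1]>-.2)&(W[:,1]<.05)
    w=W[box]
    t=w[(w[:,2]>.037)&(w[:,2]<.047)&(np.abs(w[:,0]-.56)<.05)]
    for _ in range(4):
        k=np.polyfit(t[:,1],t[:,0],1); r=t[:,0]-np.polyval(k,t[:,1]); t=t[np.abs(r)<max(.008,1.5*r.std())]
    p(n+' tube slope, x at y=-.075, top z, y range',[k[0],np.polyval(k,-.075),np.percentile(t[:,2],95),t[:,1].min(),t[:,1].max()])
    c=w[(w[:,2]>.06)&(w[:,2]<.14)&(w[:,0]>.57)&(w[:,0]<.63)]
    a=c.mean(0);_,s,V=np.linalg.svd(c-a,full_matrices=False); p(n+' cap c',a);p('V',V);p('s',s/np.sqrt(len(c))); p('ymin/max',np.percentile(c,[1,99],axis=0))
    g=Z[n]['im'].reshape(-1,3)[box].astype(int)
    kb=(w[:,2]>.03)&(w[:,0]<.50)&(w[:,1]>-.12); k=w[kb];
    if len(k): p(n+' knob %d'%len(k),np.percentile(k,[2,50,98],axis=0))
E
```

```text
sc FL [ 0.5147 -0.045 ]
sc FR [ 0.5124 -0.116 ]
sc BR [ 0.6086 -0.1187]
si BL [ 0.632 -0.044]
si FL [ 0.5204 -0.0416]
si FR [ 0.5219 -0.1159]
tube+y [0.5796 0.0287]
tube-y [ 0.574  -0.1696]
scene tube slope, x at y=-.075, top z, y range [ 0.0218  0.5722  0.044  -0.1673  0.0321]
scene cap c [ 0.5911 -0.0804  0.0951]
V [[-0.3083  0.0428  0.9503]
 [-0.031   0.998  -0.055 ]
 [-0.9508 -0.0464 -0.3063]]
s [0.0206 0.0095 0.0026]
ymin/max [[ 0.5787 -0.0938  0.0605]
 [ 0.605  -0.0641  0.1261]]
scene knob 185 [[ 0.4746 -0.0891  0.0375]
 [ 0.4782 -0.0781  0.0468]
 [ 0.4877 -0.0637  0.0512]]
side tube slope, x at y=-.075, top z, y range [ 0.0244  0.5772  0.0467 -0.1684  0.0322]
side cap c [ 0.5973 -0.0704  0.1016]
V [[ 0.3631  0.1478 -0.92  ]
 [-0.1723  0.981   0.0896]
 [ 0.9157  0.1259  0.3816]]
s [0.0239 0.0081 0.0033]
ymin/max [[ 0.5824 -0.0917  0.0604]
 [ 0.6166 -0.0618  0.1296]]
side knob 134 [[ 0.4783 -0.0886  0.0395]
 [ 0.4861 -0.0717  0.0503]
 [ 0.4981 -0.0622  0.0548]]
```

>>> play_rows --steps '[[[0,0,0],1.595,0],[[0,0,0],1.595,0],[[0,0,0],1.595,0],[[0,0,0],1.595,0],[[0,0,0],1.595,0],[[0,0,0],1.595,0],[[0,0,0],1.595,0],[[0,0,0],1.595,0],[[0,0,0],1.595,0],[[0,0,0],1.595,0]]' --grip_force 60

```text
time: 1.35
tcp_pos: [0.6497, 0.0, 0.1965]
tool_rot: [0.0, 1.0, -0.012, -0.0]
wrist_force: [0.1, -0.4, 1.1]
gripper_width: 0.0001
finger_force: 0.0
```

```bash
cat > s.py <<'E'
from h import *
from scipy.spatial.transform import Rotation as R
# clamp frame estimate (m)
C=np.array([.575,-.079,0]); yaw=-.025
Rc=R.from_euler('z',yaw).as_matrix()
def st():
    s=arm.read_state(); q=s['tool_rot']; Rt=R.from_quat([q[1],q[2],q[3],q[0]]).as_matrix(); p=np.array(s['tcp_pos'])
    print('t',round(s['time'],2),'tcp',np.round(p*1e3,1),'clamp',np.round(Rc.T@(p-C)*1e3,1),'F',np.round(s['wrist_force'],1),'w',round(s['gripper_width']*1e3,1),'ff',round(s['finger_force'],1))
    return s,p,Rt
def to(x,y,z):  # shift in tool axes (mm) to clamp point (mm)
    s,p,Rt=st(); print('shift',np.round(Rt.T@(C+Rc@np.array([x,y,z])/1e3-p)*1e3,1))
E
python3 - <<'E'
from s import *
s,p,Rt=st(); print(np.round(Rt,3))
to(60,0,150)
A=np.load('side0.npz')['W'].reshape(-1,3);B=np.load('scene0.npz')['W'].reshape(-1,3);w=np.r_[A,B]
for y0 in np.arange(-.2,.06,.04):
    k=w[(w[:,1]>y0)&(w[:,1]<y0+.04)&(w[:,0]>.63)&(w[:,0]<.85)&(w[:,2]>.05)]
    print(round(y0,2),[(round(x,2),round(float(k[(k[:,0]>x)&(k[:,0]<x+.03),2].max(initial=0)),3)) for x in np.arange(.63,.85,.03)])
k=w[(w[:,1]>-.25)&(w[:,1]<-.11)&(w[:,0]>.4)&(w[:,0]<.51)&(w[:,2]>.006)&(w[:,2]<.03)]; print('bodkin',np.percentile(k,[2,50,98],axis=0).round(3))
E
```

```text
t 1.35 tcp [649.7   0.  196.5] clamp [ 72.7  80.9 196.5] F [ 0.1 -0.4  1.1] w 0.1 ff 0.0
[[ 1.    -0.023 -0.001]
 [-0.023 -1.    -0.   ]
 [-0.001  0.    -1.   ]]
t 1.35 tcp [649.7   0.  196.5] clamp [ 72.7  80.9 196.5] F [ 0.1 -0.4  1.1] w 0.1 ff 0.0
shift [-12.8  80.8  46.5]
-0.2 [(np.float64(0.63), 0.0), (np.float64(0.66), 0.0), (np.float64(0.69), 0.0), (np.float64(0.72), 0.0), (np.float64(0.75), 0.0), (np.float64(0.78), 0.0), (np.float64(0.81), 0.051), (np.float64(0.84), 0.051)]
-0.16 [(np.float64(0.63), 0.0), (np.float64(0.66), 0.0), (np.float64(0.69), 0.0), (np.float64(0.72), 0.0), (np.float64(0.75), 0.0), (np.float64(0.78), 0.0), (np.float64(0.81), 0.051), (np.float64(0.84), 0.051)]
-0.12 [(np.float64(0.63), 0.0), (np.float64(0.66), 0.0), (np.float64(0.69), 0.0), (np.float64(0.72), 0.0), (np.float64(0.75), 0.0), (np.float64(0.78), 0.0), (np.float64(0.81), 0.051), (np.float64(0.84), 0.052)]
-0.08 [(np.float64(0.63), 0.0), (np.float64(0.66), 0.0), (np.float64(0.69), 0.0), (np.float64(0.72), 0.212), (np.float64(0.75), 0.166), (np.float64(0.78), 0.166), (np.float64(0.81), 0.158), (np.float64(0.84), 0.106)]
-0.04 [(np.float64(0.63), 0.464), (np.float64(0.66), 0.454), (np.float64(0.69), 0.35), (np.float64(0.72), 0.305), (np.float64(0.75), 0.271), (np.float64(0.78), 0.274), (np.float64(0.81), 0.165), (np.float64(0.84), 0.0)]
0.0 [(np.float64(0.63), 0.491), (np.float64(0.66), 0.491), (np.float64(0.69), 0.35), (np.float64(0.72), 0.338), (np.float64(0.75), 0.257), (np.float64(0.78), 0.274), (np.float64(0.81), 0.21), (np.float64(0.84), 0.21)]
0.04 [(np.float64(0.63), 0.428), (np.float64(0.66), 0.492), (np.float64(0.69), 0.0), (np.float64(0.72), 0.14), (np.float64(0.75), 0.168), (np.float64(0.78), 0.168), (np.float64(0.81), 0.211), (np.float64(0.84), 0.212)]
bodkin [[ 0.441 -0.249  0.007]
 [ 0.466 -0.229  0.014]
 [ 0.498 -0.208  0.02 ]]
```

>>> play_rows --steps '[[[-12.7,50,0],0,0],[[-12.7,81,0],0,0],[[-12.7,81,40],0,0],[[-12.7,81,76],0,0],[[-25,81,76],0,0],[[-33,81,76],0,0],[[-36.7,81,76],0,0],[[-36.7,81,76],0,0]]'

```text
time: 2.35
tcp_pos: [0.6121, -0.0801, 0.1227]
tool_rot: [0.0, 1.0, -0.012, 0.001]
wrist_force: [0.3, 1.0, -0.4]
gripper_width: 0.0001
finger_force: 0.0
```

```bash
python3 - <<'E'
from s import *
to(30,0,120)
a=eyes.camera('scene')[0][200:340,240:420];b=eyes.camera('side')[0][150:290,240:420]
cv2.imwrite('pics/p5.png',cv2.resize(np.vstack([a,b])[:,:,::-1],None,fx=2.14,fy=2.14,interpolation=cv2.INTER_CUBIC))
E
```

```text
t 2.35 tcp [612.1 -80.1 122.7] clamp [ 37.1  -0.2 122.7] F [ 0.3  1.  -0.4] w 0.1 ff 0.0
shift [-7.1 -0.2  2.7]
```

View pics/p5.png

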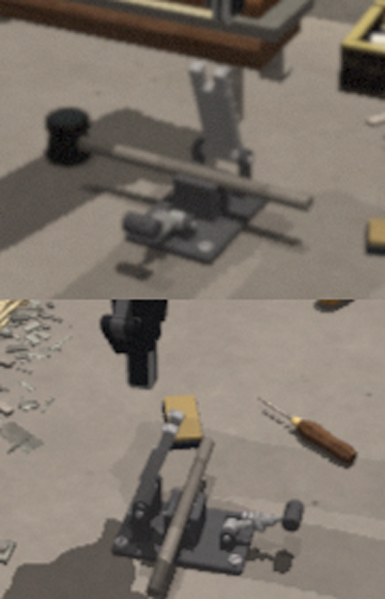

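Side crop shows closed fingertips at about pixel (305,188) and the cap top at about (322,204). I'll check this against the projected TCP.

```bash
python3 - <<'E'
from s import *
s,p,_=st()
def pr(n,X):
    m=eyes.camera_model(n);T=np.array(m['T']);c=T[:3,:3].T@(X-T[:3,3]);return round(m['cx']-m['fx']*c[0]/c[2]),round(m['cy']+m['fy']*c[1]/c[2])
for n in('scene','side'): print(n,pr(n,p),pr(n,p+[0,0,.1]), 'captop',pr(n,np.array([.586,-.079,.13])))
a=eyes.camera('scene')[0][80:340,240:440];b=eyes.camera('side')[0][80:340,220:420]
cv2.imwrite('pics/p6.png',cv2.resize(np.hstack([a,b])[:,:,::-1],None,fx=2,fy=2,interpolation=cv2.INTER_CUBIC))
E
```

```text
t 2.45 tcp [612.  -80.1 122. ] clamp [ 37.   -0.2 122. ] F [-1.2 -0.6  0.1] w -0.0 ff 0.0
scene (345, 227) (346, 168) captop (338, 228)
side (307, 206) (305, 157) captop (321, 205)
```

View pics/p6.png

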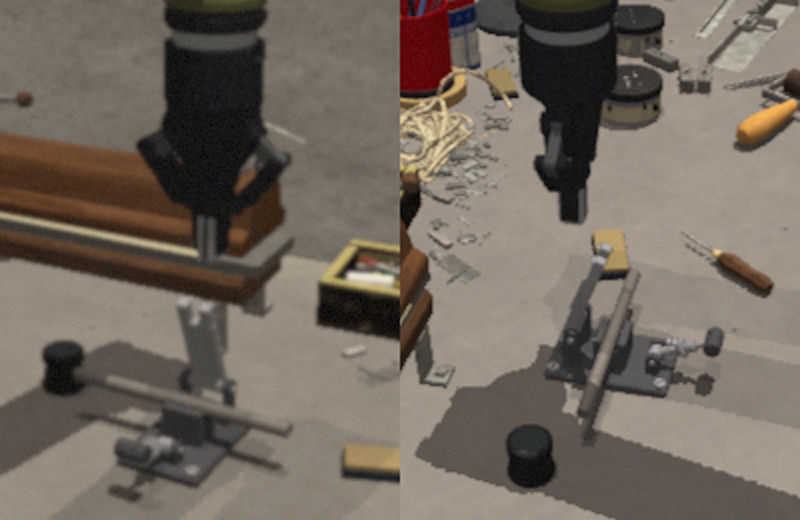

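The fingertip appears about 30 mm higher than the reported TCP: scene (342,208) against a projected (345,227), side (306,190) against (307,206). I'll measure this with depth before any contact.

```bash
python3 - <<'E'
from s import *
s,p,_=st()
for n in('scene','side'):
    im,d,W=pts(n); w=W.reshape(-1,3); g=im.reshape(-1,3)
    k=(abs(w[:,0]-p[0])<.03)&(abs(w[:,1]-p[1])<.03)&(w[:,2]>.10)&(w[:,2]<.25)
    q=w[k]; c=g[k]; dark=c.max(1)<70
    for z in np.arange(.10,.22,.01):
        r=q[dark&(q[:,2]>z)&(q[:,2]<z+.01)]
        if len(r)>3: print(n,round(z,2),len(r),np.percentile(r,[2,98],axis=0)[:,:2].round(3).tolist())
    z=np.load(f'{n}0.npz'); w=z['W'].reshape(-1,3); g=z['im'].reshape(-1,3)
    k=(abs(w[:,0]-.65)<.08)&(abs(w[:,1])<.06)&(w[:,2]>.12)&(w[:,2]<.4)&(g.max(1)<70); print(n,'start min z',np.sort(w[k,2])[:8].round(3))
q=s['joint_pos']; print(np.round(q,3))
E
```

```text
t 2.55 tcp [611.8 -80.1 121.5] clamp [ 3.680e+01 -1.000e-01  1.215e+02] F [ 0.8 -0.5  0.5] w 0.2 ff 0.0
scene 0.15 9 [[0.599, -0.081], [0.603, -0.076]]
scene 0.16 64 [[0.598, -0.094], [0.616, -0.067]]
scene 0.17 78 [[0.598, -0.094], [0.613, -0.066]]
scene 0.18 90 [[0.598, -0.094], [0.617, -0.066]]
scene 0.19 110 [[0.596, -0.098], [0.611, -0.058]]
scene 0.2 241 [[0.596, -0.109], [0.62, -0.052]]
scene 0.21 169 [[0.594, -0.108], [0.62, -0.05]]
scene start min z [0.196 0.197 0.197 0.199 0.199 0.2   0.201 0.242]
side 0.15 4 [[0.608, -0.075], [0.618, -0.074]]
side 0.16 38 [[0.602, -0.08], [0.62, -0.066]]
side 0.17 51 [[0.602, -0.082], [0.619, -0.065]]
side 0.18 55 [[0.602, -0.083], [0.619, -0.065]]
side 0.19 26 [[0.6, -0.087], [0.618, -0.065]]
side 0.2 66 [[0.599, -0.108], [0.62, -0.05]]
side 0.21 28 [[0.601, -0.104], [0.612, -0.053]]
side start min z [0.244 0.245 0.245 0.246 0.246 0.247 0.247 0.247]
[-0.055  0.295  0.171  1.642 -0.053  1.208 -1.467]
```

>>> play_rows --steps '[[[15,0,0],0,0],[[15,0,18],0,0],[[15,0,35],0,0],[[8,0,35],0,0],[[1,0,35],0,0],[[-5,0,35],0,0],[[-10,0,35],0,0],[[-14,0,35],0,0],[[-14,0,35],0,0]]'

```text
time: 3.78
tcp_pos: [0.5987, -0.08, 0.087]
tool_rot: [0.0, 1.0, -0.012, 0.002]
wrist_force: [4.5, -0.6, -0.9]
gripper_width: -0.0001
finger_force: 2.2
```

```bash
cat >> s.py <<'E'
def pr(n,X):
    m=eyes.camera_model(n);T=np.array(m['T']);c=T[:3,:3].T@(X-T[:3,3]);return round(m['cx']-m['fx']*c[0]/c[2]),round(m['cy']+m['fy']*c[1]/c[2])
def cap():  # cap lean from bright cap points in clamp frame
    o={}
    for n in('scene','side'):
        im,d,W=pts(n); w=(W.reshape(-1,3)-C)@Rc*1e3; g=im.reshape(-1,3).astype(int)
        k=(abs(w[:,1])<14)&(w[:,0]>-70)&(w[:,0]<32)&(w[:,2]>56)&(w[:,2]<150)
        r=w[k]; c=g[k]; b=c.min(1)>75
        print(n,'bright',b.sum(), np.percentile(r[b],[2,98],axis=0).round(0).tolist() if b.sum()>3 else '', 'lean',np.round(np.median(np.arctan2(r[b,2]-42,34-r[b,0])),2) if b.sum() else '')
        dk=(g.max(1)<70)&(abs(w[:,1])<14)&(w[:,2]>55)&(w[:,0]>-75)&(w[:,0]<70); 
        if dk.sum(): print('  dark',np.percentile(w[dk],[1,99],axis=0).round(0).tolist(), 'n',dk.sum())
E
python3 - <<'E'
from s import *
st(); cap()
E
```

```text
t 3.77 tcp [598.7 -80.   87. ] clamp [23.8 -0.4 87. ] F [ 4.5 -0.6 -0.9] w -0.1 ff 2.2
scene bright 230 [[-2.0, -14.0, 67.0], [27.0, 14.0, 132.0]] lean 1.21
  dark [[-48.0, -14.0, 129.0], [26.0, 14.0, 469.0]] n 3845
side bright 128 [[2.0, -13.0, 85.0], [31.0, 14.0, 146.0]] lean 1.29
  dark [[-15.0, -12.0, 129.0], [57.0, 14.0, 444.0]] n 1032
```

>>> play_rows --steps '[[[-4.7,0,3.8],0,0],[[-11.7,0,7],0,0],[[-19,0,10.6],0,0],[[-25.7,0,15.2],0,0],[[-31.8,0,20.2],0,0],[[-37.4,0,25.9],0,0],[[-42.3,0,32],0,0],[[-42.3,0,32],0,0]]'

```text
time: 4.88
tcp_pos: [0.5537, -0.0786, 0.053]
tool_rot: [-0.0, 1.0, -0.012, -0.001]
wrist_force: [2.4, -0.8, -0.7]
gripper_width: -0.0001
finger_force: 0.9
```

```bash
python3 - <<'E'
from s import *
st(); cap()
a=eyes.camera('scene')[0][180:340,260:420];b=eyes.camera('side')[0][140:300,240:400]
cv2.imwrite('pics/p7.png',cv2.resize(np.hstack([a,b])[:,:,::-1],None,fx=2.5,fy=2.5,interpolation=cv2.INTER_CUBIC))
E
```

```text
t 4.88 tcp [553.7 -78.6  53. ] clamp [-21.3  -0.1  53. ] F [ 2.4 -0.8 -0.7] w -0.1 ff 0.9
scene bright 209 [[-43.0, -14.0, 57.0], [21.0, 13.0, 108.0]] lean 0.6
  dark [[-62.0, -14.0, 98.0], [-19.0, 14.0, 425.0]] n 3721
side bright 241 [[-39.0, -13.0, 58.0], [31.0, 14.0, 104.0]] lean 0.82
  dark [[-58.0, -12.0, 93.0], [15.0, 14.0, 410.0]] n 807
```

View pics/p7.png

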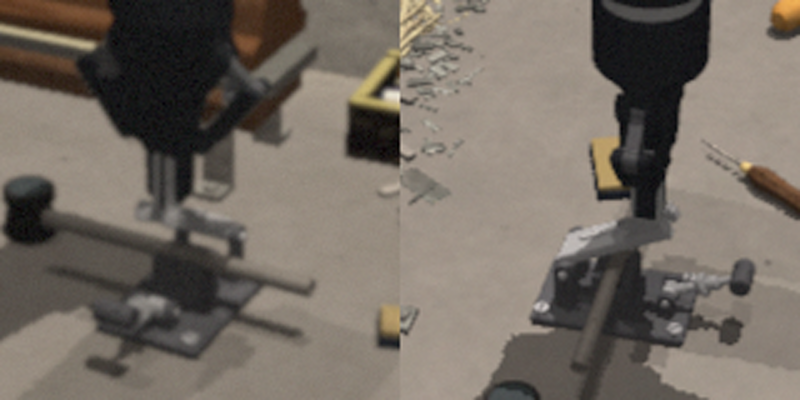

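Cap is down to roughly 0.5 rad, with the fingertip on its upper face behind the lips: scene-crop contact at (165,210), side-crop at (645,215).

>>> play_rows --steps '[[[-2.6,0,5],0,0],[[-6.2,0,12],0,0],[[-7.8,0,15.7],0,0],[[-9.1,0,19.5],0,0],[[-10.2,0,23.3],0,0],[[-11.3,0,27],0,0],[[-11.3,0,27],0,0]]'

```text
time: 5.95
tcp_pos: [0.5428, -0.0781, 0.0266]
tool_rot: [-0.0, 1.0, -0.012, -0.001]
wrist_force: [-1.3, 0.8, 2.3]
gripper_width: -0.0002
finger_force: 0.7
```

```bash
python3 - <<'E'
from s import *
st(); cap()
E
```

```text
t 5.95 tcp [542.8 -78.1  26.6] clamp [-32.2   0.1  26.6] F [-1.3  0.8  2.3] w -0.2 ff 0.7
scene bright 134 [[-54.0, -14.0, 56.0], [6.0, 13.0, 89.0]] lean 0.24
  dark [[-72.0, -14.0, 69.0], [-29.0, 14.0, 399.0]] n 3665
side bright 241 [[-49.0, -12.0, 56.0], [23.0, 14.0, 82.0]] lean 0.43
  dark [[-68.0, -12.0, 66.0], [4.0, 14.0, 383.0]] n 712
```

>>> play_rows --steps '[[[-0.5,0,1.5],0,0],[[-1,0,3],0,0],[[-1.2,0,4],0,0],[[-1.4,0,5],0,0],[[-1.4,0,5],0,0]]'

```text
time: 6.68
tcp_pos: [0.5427, -0.0783, 0.0225]
tool_rot: [-0.0, 1.0, -0.012, 0.0]
wrist_force: [-1.8, 0.4, 5.6]
gripper_width: 0.0002
finger_force: 2.6
```

>>> play_rows --steps '[[[-0.3,0,1],0,0],[[-0.3,0,2],0,0],[[-0.3,0,2],0,0]]'

```text
time: 7.05
tcp_pos: [0.5423, -0.0783, 0.0206]
tool_rot: [-0.0, 1.0, -0.012, 0.0]
wrist_force: [-2.1, 1.4, 5.3]
gripper_width: 0.0004
finger_force: 3.0
```

>>> play_rows --steps '[[[0,0,1],0,0],[[0,0,1.5],0,0],[[0,0,1.5],0,0]]'

```text
time: 7.42
tcp_pos: [0.542, -0.0783, 0.0191]
tool_rot: [-0.0, 1.0, -0.012, -0.0]
wrist_force: [-1.9, 0.7, 7.1]
gripper_width: 0.0005
finger_force: 3.5
```

>>> play_rows --steps '[[[0,0,0.7],0,0],[[0,0,1],0,0],[[0,0,1],0,0]]'

```text
time: 7.8
tcp_pos: [0.5419, -0.0782, 0.0185]
tool_rot: [-0.0, 1.0, -0.012, -0.0]
wrist_force: [-3.8, 0.3, 9.0]
gripper_width: 0.0002
finger_force: 4.7
```

>>> play_rows --steps '[[[0,0,0.5],0,0],[[0,0,0.7],0,0],[[0,0,0.7],0,0]]'

```text
time: 8.18
tcp_pos: [0.5419, -0.0783, 0.0183]
tool_rot: [-0.0, 1.0, -0.012, -0.0]
wrist_force: [-5.8, 1.2, 13.4]
gripper_width: -0.0004
finger_force: 6.5
```

>>> play_rows --steps '[[[0,0,0.4],0,0],[[0,0,0.6],0,0],[[0,0,0.6],0,0]]'

```text
time: 8.55
tcp_pos: [0.5419, -0.0783, 0.0181]
tool_rot: [-0.0, 1.0, -0.012, -0.0]
wrist_force: [-6.7, 1.1, 15.9]
gripper_width: 0.0
finger_force: 8.0
```

>>> play_rows --steps '[[[0,0,-10],0,0],[[0,0,-50],0,0.6],[[0,0,-80],0,0.6],[[-30,0,-80],0,0.6],[[-59,0,-80],0,0.6],[[-59,0,-80],0,0.6],[[-59,0,-80],0,0.6]]'

```text
time: 9.43
tcp_pos: [0.4839, -0.077, 0.0964]
tool_rot: [0.0, 1.0, -0.012, 0.001]
wrist_force: [-0.1, -0.1, -0.2]
gripper_width: 0.0512
finger_force: 0.0
```

```bash
python3 - <<'E'
from s import *
to(-92,0.5,-8)
for n in('scene','side'):
    im,d,W=pts(n); w=(W.reshape(-1,3)-C)@Rc*1e3
    k=w[(abs(w[:,1])<25)&(w[:,0]<-70)&(w[:,0]>-120)&(w[:,2]>28)&(w[:,2]<70)]; print(n,'knob',len(k),np.percentile(k,[2,50,98],axis=0).round(1).tolist())
    k=w[(abs(w[:,1])<14)&(w[:,0]<25)&(w[:,0]>-60)&(w[:,2]>46)&(w[:,2]<60)]; print(' cap',len(k),np.percentile(k,[2,50,98],axis=0).round(1).tolist(), np.polyfit(k[:,0],k[:,2],1).round(3))
a=eyes.camera('scene')[0][180:340,260:420];b=eyes.camera('side')[0][140:300,270:430]
cv2.imwrite('pics/p8.png',cv2.resize(np.hstack([a,b])[:,:,::-1],None,fx=2.5,fy=2.5,interpolation=cv2.INTER_CUBIC))
E
```

```text
t 9.43 tcp [483.9 -77.   96.4] clamp [-91.1  -0.3  96.4] F [-0.1 -0.1 -0.2] w 51.2 ff 0.0
shift [ -1.   -0.8 104.4]
scene knob 191 [[-100.7, -12.8, 37.2], [-96.8, -2.2, 46.6], [-73.5, 13.3, 51.3]]
 cap 458 [[-53.9, -13.6, 46.4], [-18.0, -1.1, 50.8], [22.5, 13.6, 54.2]] [8.0000e-03 5.0833e+01]
side knob 148 [[-96.8, -10.4, 37.4], [-88.0, 4.5, 49.7], [-70.8, 14.2, 54.8]]
 cap 444 [[-49.8, -12.7, 46.9], [-14.3, 2.1, 53.7], [23.4, 13.8, 57.1]] [1.8000e-02 5.3512e+01]
```

View pics/p8.png

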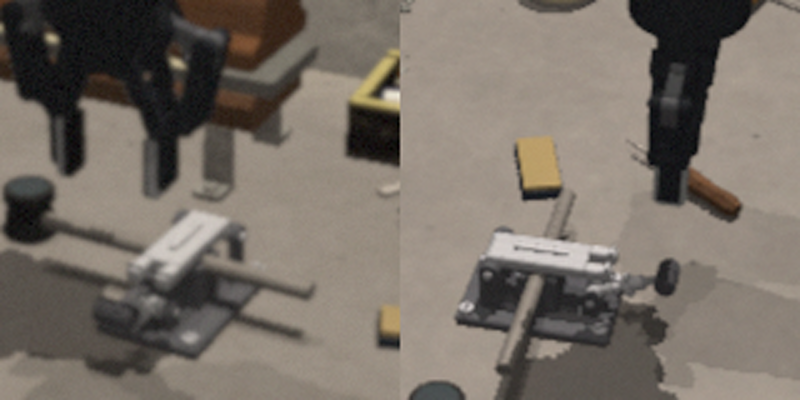

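Both views agree: the cap is level and home with the tube under it, and the knob is below the open fingers (scene crop (118,310), side crop (668,275)).

>>> play_rows --steps '[[[0,0,50],0,0.6],[[-0.5,0,90],0,0.6],[[-0.5,0,104],0,0.6],[[-0.5,0,104],0,0.6]]'

```text
time: 10.12
tcp_pos: [0.4825, -0.077, -0.0081]
tool_rot: [0.0, 1.0, -0.012, -0.001]
wrist_force: [0.3, 0.1, -0.4]
gripper_width: 0.0508
finger_force: 0.0
```

>>> play_rows --steps '[[[0,0,0],0,0.2],[[0,0,0],0,0.2],[[0,0,0],0,0.2],[[0,0,0],0,0.2],[[0,0,0],0,0.2]]' --grip_force 60

```text
time: 10.75
tcp_pos: [0.4837, -0.0767, -0.007]
tool_rot: [-0.0, 1.0, -0.012, 0.001]
wrist_force: [1.2, 2.1, 4.4]
gripper_width: 0.0248
finger_force: 59.0
```

```bash
python3 - <<'E'
from s import *
st()
a=eyes.camera('scene')[0][220:340,260:380];b=eyes.camera('side')[0][180:300,300:420]
cv2.imwrite('pics/p9.png',cv2.resize(np.hstack([a,b])[:,:,::-1],None,fx=3.3,fy=3.3,interpolation=cv2.INTER_CUBIC))
E
```

```text
t 10.75 tcp [483.7 -76.7  -7. ] clamp [-91.3   0.   -7. ] F [1.2 2.1 4.4] w 24.8 ff 59.0
```

View pics/p9.png

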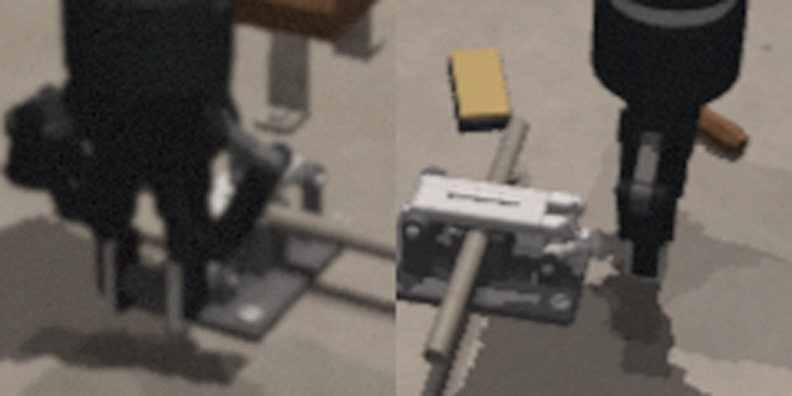

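>>> play_rows --steps '[[[-3.6,0,-1.8],0,0.2],[[-7.2,0,-3.5],0,0.2],[[-10.8,0,-5.3],0,0.2],[[-13.6,0,-6.6],0,0.2],[[-14.4,0,-7],0,0.2],[[-14.4,0,-7],0,0.2]]'

```text
time: 11.6
tcp_pos: [0.4694, -0.0765, -0.0006]
tool_rot: [0.0, 1.0, -0.012, 0.001]
wrist_force: [4.7, 3.3, -0.4]
gripper_width: 0.0246
finger_force: 58.8
```

```bash
cat >> s.py <<'E'
def washer():
    for n in('scene','side'):
        im,d,W=pts(n); w=(W.reshape(-1,3)-C)@Rc*1e3; g=im.reshape(-1,3).astype(int)
        k=w[(abs(w[:,1])<12)&(w[:,0]<-57)&(w[:,0]>-100)&(w[:,2]>22)&(w[:,2]<90)&(g.min(1)>85)]
        if len(k)>3: print(n,'bright bolt',len(k),np.percentile(k,[2,50,98],axis=0).round(1).tolist())
E
python3 - <<'E'
from s import *
st(); washer()
E
```

```text
t 11.6 tcp [469.4 -76.5  -0.6] clamp [-105.7   -0.2   -0.6] F [ 4.7  3.3 -0.4] w 24.6 ff 58.8
side bright bolt 50 [[-85.6, -3.9, 32.6], [-74.2, 2.9, 40.7], [-62.6, 8.8, 48.3]]
```

>>> play_rows --steps '[[[1.1,0,-5.7],0,0.2],[[5.1,0,-11.9],0,0.2],[[9.7,0,-17.8],0,0.2],[[14.9,0,-23.1],0,0.2],[[20.6,0,-27.9],0,0.2],[[26.8,0,-32.1],0,0.2],[[26.8,0,-32.1],0,0.2]]'

```text
time: 12.58
tcp_pos: [0.4955, -0.077, 0.0316]
tool_rot: [-0.0, 1.0, -0.012, 0.0]
wrist_force: [-0.0, 4.4, -7.1]
gripper_width: 0.0246
finger_force: 59.4
```

```bash
python3 - <<'E'
from s import *
st(); washer()
E
```

```text
t 12.57 tcp [495.5 -77.   31.6] clamp [-79.5  -0.   31.6] F [-0.   4.4 -7.1] w 24.6 ff 59.4
side bright bolt 8 [[-66.2, -5.3, 51.6], [-59.9, 3.0, 60.5], [-57.2, 7.8, 65.2]]
```

>>> play_rows --steps '[[[7.1,0,-3.5],0,0.2],[[14,0,-6.4],0,0.2],[[21.1,0,-8.6],0,0.2],[[28.4,0,-10.1],0,0.2],[[34.3,0,-10.7],0,0.2],[[34.3,0,-10.7],0,0.2]]'

```text
time: 13.42
tcp_pos: [0.5283, -0.0778, 0.0417]
tool_rot: [-0.0, 1.0, -0.012, -0.001]
wrist_force: [-3.6, 4.5, -6.3]
gripper_width: 0.0241
finger_force: 59.1
```

>>> play_rows --steps '[[[2,0,0],0,0.2],[[4,0,0],0,0.2],[[5.2,0,0],0,0.2],[[5.2,0,0],0,0.2]]'

```text
time: 13.92
tcp_pos: [0.5327, -0.0779, 0.0416]
tool_rot: [-0.0, 1.0, -0.012, -0.002]
wrist_force: [-5.2, 3.5, -5.5]
gripper_width: 0.0247
finger_force: 59.1
```

>>> play_rows --steps '[[[1,0,0],0,0.2],[[2,0,0],0,0.2],[[2,0,0],0,0.2]]'

```text
time: 14.3
tcp_pos: [0.5339, -0.078, 0.0414]
tool_rot: [-0.0, 1.0, -0.012, -0.003]
wrist_force: [-7.2, 4.6, -4.8]
gripper_width: 0.0243
finger_force: 59.2
```

>>> play_rows --steps '[[[1,0,0],0,0.2],[[1.5,0,0],0,0.2],[[1.5,0,0],0,0.2]]'

```text
time: 14.68
tcp_pos: [0.5354, -0.078, 0.0415]
tool_rot: [-0.0, 1.0, -0.012, -0.003]
wrist_force: [-6.6, 5.6, -4.3]
gripper_width: 0.0243
finger_force: 59.1
```

>>> play_rows --steps '[[[1,0,0],0,0.2],[[1.5,0,0],0,0.2],[[1.5,0,0],0,0.2]]'

```text
time: 15.05
tcp_pos: [0.5371, -0.0781, 0.0414]
tool_rot: [-0.0, 1.0, -0.012, -0.003]
wrist_force: [-5.9, 4.0, -5.0]
gripper_width: 0.0245
finger_force: 59.1
```

>>> play_rows --steps '[[[1,0,0],0,0.2],[[1.5,0,0],0,0.2],[[1.5,0,0],0,0.2]]'

```text
time: 15.42
tcp_pos: [0.5389, -0.078, 0.0415]
tool_rot: [-0.0, 1.0, -0.012, -0.002]
wrist_force: [-5.3, 4.0, -4.9]
gripper_width: 0.0243
finger_force: 59.1
```

```bash
python3 - <<'E'
from s import *
st()
a=eyes.camera('scene')[0][160:320,260:420];b=eyes.camera('side')[0][130:290,270:430]
cv2.imwrite('pics/p10.png',cv2.resize(np.hstack([a,b])[:,:,::-1],None,fx=2.5,fy=2.5,interpolation=cv2.INTER_CUBIC))
E
```

```text
t 15.43 tcp [538.9 -78.   41.5] clamp [-36.1   0.1  41.5] F [-5.3  4.  -4.9] w 24.3 ff 59.1
```

>>> play_rows --steps '[[[1,0,0],0,0.2],[[1.5,0,0],0,0.2],[[1.5,0,0],0,0.2]]'

```text
time: 15.9
tcp_pos: [0.5401, -0.0781, 0.0414]
tool_rot: [-0.0, 1.0, -0.012, -0.003]
wrist_force: [-6.5, 4.5, -5.1]
gripper_width: 0.0243
finger_force: 59.1
```

>>> play_rows --steps '[[[1,0,0],0,0.2],[[1.5,0,0],0,0.2],[[1.5,0,0],0,0.2]]'

```text
time: 16.27
tcp_pos: [0.5419, -0.0781, 0.0415]
tool_rot: [-0.0, 1.0, -0.012, -0.002]
wrist_force: [-5.5, 4.0, -5.1]
gripper_width: 0.0241
finger_force: 59.1
```

View pics/p10.png

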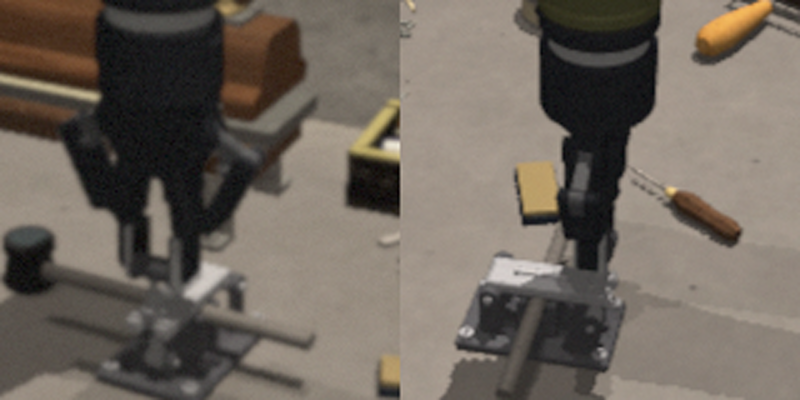

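```bash
python3 - <<'E'
from s import *
s,p,_=st()
for n in('scene','side'):
    im,d,W=pts(n); w=(W.reshape(-1,3)-C)@Rc*1e3; g=im.reshape(-1,3).astype(int)
    b=(abs(w[:,1])<9)&(w[:,0]<-25)&(w[:,0]>-62)&(w[:,2]>53)&(w[:,2]<120)
    for z in range(53,118,4):
        k=b&(w[:,2]>=z)&(w[:,2]<z+4); r=w[k]
        if len(r)>2: print(n,z,len(r),'x',np.percentile(r[:,0],[5,50,95]).round(1),'y',np.percentile(r[:,1],[5,95]).round(1),'rgb',np.median(g[k],axis=0))
E
```

```text
t 16.27 tcp [541.9 -78.1  41.5] clamp [-33.1   0.1  41.5] F [-5.5  4.  -5.1] w 24.1 ff 59.1
scene 53 16 x [-51.7 -48.  -38.1] y [-6.9  6.9] rgb [95.  92.5 90. ]
scene 57 38 x [-49.2 -45.4 -36.9] y [-6.5  6.8] rgb [84.  81.  79.5]
scene 61 16 x [-47.6 -46.1 -40.5] y [-4.2  3.7] rgb [76.5 74.  72.5]
scene 65 17 x [-47.1 -44.9 -39. ] y [-4.2  4. ] rgb [76. 76. 73.]
scene 69 15 x [-46.9 -44.1 -40.5] y [-3.6  3.7] rgb [78. 75. 73.]
scene 73 8 x [-45.5 -44.4 -42. ] y [-1.3  3.4] rgb [86.5 82.5 78. ]
scene 77 6 x [-46.1 -44.6 -44. ] y [-2.   4.4] rgb [78.5 76.  72. ]
scene 81 15 x [-50.6 -48.7 -47.4] y [-7.5  5.8] rgb [58. 55. 53.]
scene 85 25 x [-51.3 -49.9 -47.6] y [-8.2  8.2] rgb [47. 45. 45.]
scene 89 28 x [-50.5 -48.5 -44.9] y [-7.8  7.3] rgb [57.5 55.  54.5]
scene 93 36 x [-48.3 -44.6 -38.6] y [-7.2  8. ] rgb [49.5 48.5 46. ]
side 53 22 x [-50.4 -33.5 -25.9] y [-7.9  8.3] rgb [76. 74. 74.]
side 57 17 x [-47.9 -43.8 -31. ] y [-6.5  8.5] rgb [77. 75. 74.]
side 61 22 x [-44.6 -39.  -33.1] y [1.  8.6] rgb [75.5 73.5 72. ]
side 65 7 x [-43.5 -40.4 -37.3] y [1.7 5.1] rgb [77. 75. 75.]
side 69 7 x [-43.4 -42.1 -40.6] y [0.8 5. ] rgb [76. 75. 76.]
side 89 4 x [-47.4 -47.2 -46.4] y [-6.5  4.8] rgb [57. 55. 55.]
side 93 24 x [-47.2 -44.6 -41.1] y [-8.4  8. ] rgb [40. 39. 40.]
side 97 6 x [-43.4 -41.4 -39.6] y [-4.6  2.1] rgb [45.5 43.5 45. ]
```

The view shows the bolt upright in the slot with the washer behind the lips, and the knob at clamp z of about 89. Now I'll ease off sideways and let it down.

>>> play_rows --steps '[[[-0.7,0,0],0,0.2],[[-0.7,0,1],0,0.2],[[-0.7,0,2],0,0.2],[[-0.7,0,3],0,0.2],[[-0.7,0,4],0,0.2],[[-0.7,0,4],0,0.2]]'

```text
time: 17.12
tcp_pos: [0.5421, -0.0781, 0.0381]
tool_rot: [-0.0, 1.0, -0.012, -0.001]
wrist_force: [-4.5, 4.3, -2.5]
gripper_width: 0.0243
finger_force: 59.3
```

>>> play_rows --steps '[[[0,0,1],0,0.2],[[0,0,2],0,0.2],[[0,0,2],0,0.2]]'

```text
time: 17.5
tcp_pos: [0.5424, -0.0781, 0.0376]
tool_rot: [-0.0, 1.0, -0.012, -0.001]
wrist_force: [-8.2, 4.7, 4.1]
gripper_width: 0.0243
finger_force: 60.2
```

```bash
cat >> s.py <<'E'
def prof(z0=50,z1=104):
    for n in('scene','side'):
        im,d,W=pts(n); w=(W.reshape(-1,3)-C)@Rc*1e3; g=im.reshape(-1,3).astype(int)
        b=(abs(w[:,1])<9)&(w[:,0]<-25)&(w[:,0]>-62)&(w[:,2]>z0)&(w[:,2]<z1)
        for z in range(z0,z1,2):
            k=b&(w[:,2]>=z)&(w[:,2]<z+2); r=w[k]
            if len(r)>2: print(n,z,len(r),'x',np.percentile(r[:,0],[5,50,95]).round(1),'y',np.percentile(r[:,1],[5,95]).round(1),'v',np.median(g[k]))
E
python3 - <<'E'
from s import *
st(); prof()
E
```

```text
t 17.5 tcp [542.4 -78.1  37.6] clamp [-32.6   0.1  37.6] F [-8.2  4.7  4.1] w 24.3 ff 60.2
scene 50 26 x [-52.9 -45.  -26.2] y [-7.8  7.9] v 92.5
scene 52 20 x [-51.7 -48.3 -29.2] y [-8.3  8.6] v 103.0
scene 54 26 x [-50.4 -45.3 -39.3] y [-6.8  7.5] v 93.0
scene 56 9 x [-46.6 -45.5 -40.8] y [-3.9  6.2] v 76.0
scene 58 6 x [-45.8 -44.  -41.1] y [-3.8  3.1] v 74.0
scene 60 9 x [-47.5 -45.4 -41.9] y [-4.5  3.4] v 74.0
scene 62 8 x [-47.6 -45.3 -40.5] y [-4.3  2.5] v 75.0
scene 64 13 x [-46.3 -43.2 -37.8] y [-3.9  4.1] v 74.0
scene 66 4 x [-47.2 -43.1 -42.8] y [-1.6  3.4] v 72.0
scene 68 4 x [-45.1 -44.6 -43.6] y [-2.2  1.9] v 73.5
scene 70 5 x [-46.8 -42.7 -42.5] y [-2.2  3.3] v 79.0
scene 72 6 x [-45.1 -43.4 -41.5] y [-1.4  3.6] v 77.5
scene 76 3 x [-47.1 -46.8 -46.2] y [-3.4  5.1] v 77.0
scene 78 6 x [-48.7 -47.8 -46.9] y [-6.3  7.6] v 52.0
scene 80 12 x [-50.2 -49.4 -47.5] y [-8.2  8. ] v 46.0
scene 82 11 x [-50.4 -48.9 -47.4] y [-6.5  7.8] v 46.0
scene 84 14 x [-50.7 -48.7 -45.8] y [-7.5  8.2] v 46.5
scene 86 13 x [-50.1 -48.1 -45.9] y [-6.9  8.8] v 55.0
scene 88 23 x [-49.2 -46.  -37.6] y [-7.7  7.8] v 52.0
scene 90 24 x [-48.4 -44.3 -40. ] y [-7.2  7.5] v 49.5
side 50 5 x [-50.5 -48.  -34.3] y [-4.8  7.7] v 110.0
side 52 12 x [-50.8 -30.  -25.4] y [-7.  8.] v 75.0
side 54 20 x [-48.4 -38.4 -26.5] y [-4.8  8.6] v 75.0
side 56 18 x [-47.7 -41.5 -31.2] y [-4.8  7.5] v 75.0
side 58 9 x [-44.3 -35.7 -33.3] y [3.4 7.9] v 74.0
side 60 4 x [-43.1 -41.4 -40.5] y [1.2 5.5] v 75.5
side 62 3 x [-42.6 -38.8 -37.2] y [0.2 5.9] v 76.0
side 64 4 x [-42.2 -41.2 -39.1] y [3.7 5.9] v 78.0
side 66 5 x [-42.9 -41.  -40.1] y [-0.6  4.2] v 77.0
side 86 3 x [-46.6 -46.6 -46.4] y [-7.   1.8] v 55.0
side 88 5 x [-46.3 -45.6 -44.5] y [-1.9  6.2] v 37.0
side 90 6 x [-46.3 -45.3 -41.8] y [-8.4  4.6] v 59.5
side 92 13 x [-44.5 -43.  -41.6] y [-7.2  7.7] v 36.0
side 94 6 x [-42.3 -40.8 -39.4] y [-5.9  3.1] v 34.0
```

Washer top now reads about 56 mm and the knob centre about 84–85 mm, so it is seated. I'll relieve the load, release and retreat.

>>> play_rows --steps '[[[-1,0,-0.5],0,0.2],[[-1,0,-0.5],0,0.35],[[-1,0,-0.5],0,0.6],[[-1,0,-0.5],0,0.6],[[-1,0,-0.5],0,0.6]]'

```text
time: 18.23
tcp_pos: [0.5428, -0.0789, 0.0369]
tool_rot: [0.0, 1.0, -0.012, 0.001]
wrist_force: [-0.3, -0.1, -0.2]
gripper_width: 0.0511
finger_force: 0.0
```

>>> play_rows --steps '[[[0,0,-20],0,0.6],[[0,0,-60],0,0.6],[[0,0,-110],0,0.6],[[-60,0,-120],0,0.6],[[-100,0,-120],0,0.6],[[-100,0,-120],0,0.6]]'

```text
time: 18.98
tcp_pos: [0.4405, -0.0763, 0.1569]
tool_rot: [-0.0, 1.0, -0.012, 0.0]
wrist_force: [0.9, -0.1, 0.6]
gripper_width: 0.0511
finger_force: 0.0
```

```bash
python3 - <<'E'
from s import *
st(); prof(50,100)
a=eyes.camera('scene')[0][210:330,260:380];b=eyes.camera('side')[0][180:300,300:420]
cv2.imwrite('pics/p11.png',cv2.resize(np.hstack([a,b])[:,:,::-1],None,fx=3.3,fy=3.3,interpolation=cv2.INTER_CUBIC))
E
```

```text
t 18.98 tcp [440.5 -76.3 156.9] clamp [-134.5   -0.6  156.9] F [ 0.9 -0.1  0.6] w 51.1 ff 0.0
scene 50 26 x [-52.2 -36.3 -25.5] y [-8.   6.7] v 157.5
scene 52 24 x [-52.1 -47.5 -40.3] y [-8.4  7.8] v 112.0
scene 54 20 x [-51.5 -45.2 -35.1] y [-7.8  8. ] v 104.0
scene 56 14 x [-47.9 -43.7 -39.2] y [-6.5  3.1] v 86.5
scene 58 7 x [-47.2 -45.4 -41.7] y [-3.8  3.5] v 77.0
scene 60 6 x [-47.5 -44.9 -41.9] y [-4.4  3.3] v 78.5
scene 62 10 x [-48.2 -44.5 -40.6] y [-4.2  2.7] v 77.0
scene 64 13 x [-47.3 -42.4 -38.8] y [-4.   5.6] v 80.0
scene 66 7 x [-47.8 -44.6 -42.1] y [-2.7  3.5] v 81.0
scene 68 4 x [-44.3 -43.7 -41.9] y [-1.   0.8] v 82.0
scene 70 4 x [-43.7 -43.1 -43. ] y [-1.7  3.2] v 87.5
scene 72 3 x [-44.5 -43.4 -42.9] y [-1.5  3. ] v 85.0
scene 74 4 x [-46.1 -45.2 -44.9] y [-1.5  5.4] v 76.0
scene 78 5 x [-49.1 -48.2 -47.2] y [-8.4  5.8] v 63.0
scene 80 11 x [-50.4 -49.9 -47.8] y [-5.4  5.8] v 48.0
scene 82 9 x [-50.9 -49.8 -49.2] y [-6.9  6.4] v 48.0
scene 84 13 x [-50.5 -49.6 -45.5] y [-7.6  8.1] v 60.0
scene 86 14 x [-51.4 -49.3 -46.6] y [-8.3  7. ] v 72.0
scene 88 23 x [-50.1 -
[... 186 characters left out ...]
. ] v 118.5
side 54 23 x [-49.4 -41.3 -26.4] y [-6.9  8.8] v 116.0
side 56 11 x [-45.9 -42.3 -32. ] y [-5.3  8.9] v 106.0
side 58 14 x [-45.5 -40.7 -32.2] y [-4.4  8.3] v 83.5
side 60 8 x [-42.3 -37.  -31.1] y [1.4 6.2] v 72.5
side 62 6 x [-42.2 -39.5 -35. ] y [2.5 4.6] v 72.5
side 64 5 x [-43.  -38.1 -35.5] y [1.3 5.5] v 74.0
side 66 10 x [-43.1 -40.1 -34.4] y [-2.1  4.5] v 74.0
side 68 5 x [-41.2 -37.9 -34.6] y [1.2 4.9] v 65.0
side 86 4 x [-47.3 -46.5 -44.9] y [-7.2  2. ] v 72.0
side 88 6 x [-46.9 -39.5 -32.4] y [-5.   3.5] v 94.5
side 90 13 x [-46.2 -42.7 -33.6] y [-6.9  8.3] v 90.0
side 92 26 x [-44.4 -40.  -35.1] y [-8.   6.4] v 94.0
side 94 7 x [-42.2 -39.9 -36.3] y [-6.8  8. ] v 96.0
```

View pics/p11.png

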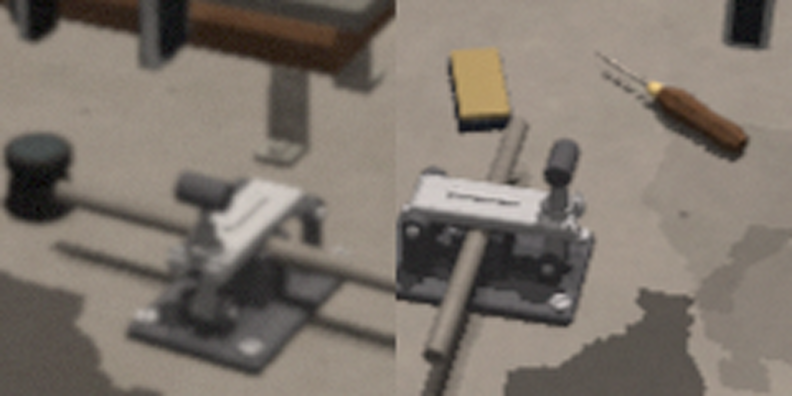

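The bolt stands upright in the slot (side crop (560,190)). Its knob top is at about z = 92 mm and the washer is on the prongs behind the lips. The cap is level, the tube is still in its bed, and the surrounding items haven't moved.

```bash
python3 -c "
from plant import order
print(order.job_done())"
```

```text
the job is handed in; nothing more can be done
None
```

The cap is closed on the tube and the swing bolt stands upright with its washer seated behind the lips; the highest force I read was about 16 N, and I handed the job in at about 19 s (no verdict was returned).

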